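# Shut the hatch, release the two catches in order and hold the dry-box gate wide

### The arm

A 7-joint arm with a two-finger parallel gripper is mounted at the origin on a cart in front of the work surface, level with it; the furniture and walls round the work are solid. World frame = base frame: x ahead of the robot, y to its left, z up, the work surface at z = 0. Lengths are in m, angles in rad, forces in N, time in s.
With the tool pointing down it reaches from about 0.4 to 0.85 m from the base axis. Payload 10.4 kg.
Tool frame: the origin (TCP) lies at the very end of the fingers, on their centre line; the grasp point (between the pads) lies 19 mm behind it; z points along the fingers, y is the line along which they close (so a half turn about z gives the same grasp; the last joint's range is limited). The gripper opens to 87 mm and grips with 3 to 60 N. Pads are 19 mm wide; open, the fingers measure 117 mm over their backs; the gripper's body (75 mm by 190 mm) begins 51 mm behind the grasp point.
Start: joints at [1.29, 0.332, -0.065, 1.46, 0.022, 1.35, -0.088], TCP at [0.159, -0.604, 0.223] pointing down, gripper open.
Joint ranges: [-2.6, 2.6], [-0.5, 2.12], [-1.47, 1.34], [0.16, 2.42], [-1.27, 4.41], [0.06, 2.06], [-2.6, 2.6]. Speed limits (rad/s): [2.22, 2.22, 2.79, 2.79, 3.14, 3.14, 3.14].

### API

Orientations are given as a rotation vector (axis times angle).
In Python, from plant import * gives the robot as it stands.
- The arm moves only by the shell command python3 -m inch 'ROWS'. ROWS is a JSON object of lists of equal length, an entry for each row: "travel": the shift along the tool's x, y, z as a fraction of full scale, a list of three; "twist": the turn, a rotation vector about the tool's x, y, z as a fraction of full scale, a list of three; "fingers": the closure, from -1 (fully open) to 1 (shut). A call has exactly 5 rows; each row shifts and turns the commanded pose from where the row before left it, along the tool's axes as they then stand; what a row does not reach is not made up. Full scale, the value 1, is 6 cm for a shift and 0.12 rad for a turn. A row lasts 1/8 s, in which the tool goes at most 62.5 mm and 10.7 degrees, less where a joint would pass 70% of its speed; a pose out of reach is approached as far as the arm can. A call with a number of a shift or a turn outside -1 to 1 is refused whole. A call with a gripper value outside its range is refused whole. The fingers move at their own pace and stop on an object; the grip force is fixed at half the most. Time passes only in rows, so rows that do not move let the fingers close, or fill a call up. It gives the time, the measured TCP pose, the force, the opening and the grip force at its end, in the units of the state.
- get_obs(): the state, without advancing time (a new reading comes with each control period).
- snapshot(name): name is "side" or "top" or "wrist"; returns a dict with "img" (420x560x3 uint8, red, green, blue), "intrinsics" (3x3 intrinsics, pixels), "xyz" and "attitude" of the camera in the world; the wrist camera has in their place "hand_eye" (4x4, takes a point from camera to tool coordinates, whose origin is the TCP and whose axes are the flange's). Camera axes: x right, y down, z forward; pixel columns grow to the right and rows downward; lengths in m; the calibration is good to about 2 mm. The wrist camera is an equidistant fisheye: a pixel r from the principal point sees the ray r / f radians off the axis. A picture is of the moment at which its call begins: read the wrist's pose just before it. There is no depth.
- finish_job(): hands the job in; it is judged then, once.
Trained networks look in a picture, given as the dict that the camera call returned (one of the last four; its "shot" number tells which), for a name from the list of things; names that differ only in an ending like _2 or _b are one class to them, and where a whole thing is asked for, a point or a joint stands for the part that bears it (a point fixed in the world has none). Each returns a list of dicts, best first, with "confidence" (0 to 1); they miss things now and then, are a little off and sometimes report something else, mostly with a low value. They report only what shows in the picture. A call takes as long as a camera call.
- boxes_of(thing, picture): "position" ([x, y, z] in m, in the coordinates of the camera as it stood for that picture, good to about 4 mm: the middle of the surface that is visible of it).
- mark_of(thing, picture): "position" ([x, y, z] in m, in the coordinates of the camera as it stood for that picture, good to about 4 mm: a listed point, or the origin of a listed thing).
The state is a dict: "time_s": time; "joint_positions": joint angles; "joint_velocities": joint speeds; "joint_efforts": joint torques, N m; "ee_pos": TCP position; "orientation": TCP orientation; "ft_force": force on the tool from outside, world axes, zero at the start; "wrist_torque": the same for the moment, N m; "grip_width": finger opening in m; "grasp_force": force on a finger pad.
Only numpy, scipy, OpenCV 4.12 (cv2) and the standard library are available. Lean on these libraries where they do the work, as an engineer would, in place of code of your own. Each camera call takes 0.05 s, during which the arm holds its last target. There are 200 camera calls.

### The job

Ready the little dry box for a colleague who will take the sample out by the front gate: first slide the flat cover on its roof fully shut over the hatch, then squeeze the rear catch fully in, and after it the front catch. Then swing the gate past its detent until it stands wide open, about square to the front of the box, and finish while still holding it there with the fingers, because it swings back by itself. Leave the bottles and the stopper beside the box alone.

Things in the scene. Friction and masses are not known exactly. Their poses are not given: they have to be found in the camera images.
- drybox: White dry box 130 x 210 mm, fixed, flat roof at z = 90 mm. Origin: centre of its underside; x from front (gate side) to rear, y to its left, z up; left, right, front, rear are meant so below. The right 70 mm is a solid pillar with the two catches on top. Tabs, lugs and fin stand to z = 128 mm, the gate handle to 137 mm; all are taken from above. Low bars on the roof reach 9 mm above it.
- cover (a joint): Flat aluminium cover 74 x 70 mm sliding on the roof along the box's -y (to the right): 0 m = fully open at the left, 0.060 m = fully shut over the hatch (end stop). Stays where it is left; about 2 N moves it.
- cover_grip (a point): On the cover's upright black fin, which moves with the cover: fin 12 mm thick (along y), 28 mm long (along x), its top at z = 130 mm; the point is at the fin's centre at z = 117.5 mm.
- rear_catch (a joint): Rear catch: an upright tab 10 mm thick (x), 20 wide (y), in front of a fixed lug 28 mm long (x). Squeezing both together along x drives the tab rearward onto the lug: 0 m = out, 0.010 m = fully in. Outside width over both 48 mm out, 38 mm in. About 3 N moves it; stays where left. Until it is in, its bar blocks the front catch.
- rear_catch_grip (a point): Fixed point on the box, 26 mm above the roof, midway between the outer faces of rear tab and lug when fully squeezed: then the tab's front face is at x = 14 mm and the lug's rear face at x = 52 mm, both 20 mm wide about y = -75 mm.
- front_catch (a joint): Front catch: an upright tab 10 mm thick (y), 20 wide (x), left of a fixed lug 28 mm long (y). Squeezing both together along y drives the tab to the right onto the lug and draws the bolt off the gate: 0 m = out, gate locked, 0.010 m = fully in. Outside width 48 mm out, 38 mm in. About 3 N moves it; stays where left. Blocked until the rear catch is in.
- front_catch_grip (a point): Fixed point on the box, 26 mm above the roof, midway between the outer faces of front tab and lug when fully squeezed: then the tab's left face is at y = -58 mm and the lug's right face at y = -96 mm, both 20 mm wide about x = -45 mm.
- gate_swing (a joint): Front gate, white panel 129 mm wide on an upright hinge at its left end; its right end swings out to the front (-x): 0 rad = shut, 1.6 rad = end stop. A spring always pulls it shut (about 2 N at the handle). A sprung detent from 0.55 to 0.95 rad takes some 5 to 8 N at the handle to pass; let go when wide, the gate falls back against the detent at about 0.9 rad.
- gate: The swinging gate with its handle. Origin on its upright hinge axis, at the height of the box's underside; its -y axis runs from the hinge along the panel (8 mm thick, to z = 88 mm), so at 0 rad its axes are the box's.
- gate_handle (a point): On the gate's handle, which moves with it: an upright round steel rod, 14 mm diameter, standing on the gate's top edge 85 mm from the hinge axis, from z = 88 to 137 mm in the box frame; the point is on the rod's axis at z = 118 mm.
- capped_bottle: Bystander: white round bottle with a cap, 46 mm diameter, 92 mm tall, to the right of the box; origin at the centre of its underside. Leave alone.
- dropper_bottle: Bystander: small dropper bottle, 28 mm diameter, 84 mm tall, in front of the pillar; origin at the centre of its underside. Leave alone.
- stopper: Bystander: rubber stopper, 29 mm diameter, 25 mm tall, to the right of the box; origin at the centre of its underside. Leave alone.
- sample: Glass weighing bottle in the chamber, 35 mm diameter, 65 mm tall, fixed; origin at the centre of its underside. Nothing to do with it.

How it is judged:
By the outcome, as a careful person would: the job done as asked, in the order asked, and still so for the second after the job is handed in, while the arm keeps its last pose, push and grip.
It also fails if it takes over 58 s, if anything falls off the work surface, if the arm or the gripper's body presses on something with over 40 N, if the wrist force passes 120 N, or if a joint passes its speed limit or range.

## Working session

There is one attempt and no reset: what is moved stays moved. The work goes in short steps, Python scripts to look and compute and a shell command to move; the robot and the scene stay as the last step left them, time stands still between calls to the robot, and variables do not carry over. Pictures are saved under pics/ and viewed, at most 10 in all, crops included, and the job is handed in when it is done.

```bash
ls; mkdir -p pics
cat > h.py <<'E'
from plant import *
import numpy as np, cv2
from scipy.spatial.transform import Rotation as R
def camT(p):
    T=np.eye(4)
    if "hand_eye" in p:
        o=get_obs(); W=np.eye(4); W[:3,:3]=R.from_rotvec(o["orientation"]).as_matrix(); W[:3,3]=o["ee_pos"]
        return W@np.array(p["hand_eye"])
    a=np.array(p["attitude"]); T[:3,:3]=a if a.shape==(3,3) else R.from_rotvec(a).as_matrix(); T[:3,3]=p["xyz"]; return T
def look(cam,things,f=None,save=None):
    p=snapshot(cam); T=camT(p)
    if save: cv2.imwrite("pics/"+save,cv2.cvtColor(p["img"],cv2.COLOR_RGB2BGR))
    out={}
    for t in things:
        for d in (f or mark_of)(t,p)[:2]:
            w=(T@np.r_[d["position"],1])[:3]; out.setdefault(t,[]).append((np.round(w,4),round(d["confidence"],2)))
    return out
E
python3 - <<'E'
from h import *
o=get_obs();print({k:np.round(v,3) for k,v in o.items()})
p=snapshot("top");print(p["attitude"],p["xyz"],p["intrinsics"])
N=["drybox","cover_grip","rear_catch_grip","front_catch_grip","gate","gate_handle","capped_bottle","dropper_bottle","stopper","sample"]
for c in ("top","side"):
    for k,v in look(c,N,save=c+"0.png").items(): print(c,k,v)
E
```

```text
pics
{'time_s': np.float64(0.0), 'joint_positions': array([ 1.29 ,  0.333, -0.065,  1.461,  0.022,  1.35 , -0.088]), 'joint_velocities': array([-0.   , -0.001,  0.   ,  0.001, -0.001, -0.001, -0.001]), 'joint_efforts': array([-1.0000e-03, -6.2325e+01,  2.4000e-02, -3.8989e+01, -6.1000e-02,
        4.0000e-02,  0.0000e+00]), 'ee_pos': array([ 0.159, -0.604,  0.222]), 'orientation': array([-3.114, -0.404,  0.   ]), 'ft_force': array([-0.271, -0.024, -0.125]), 'wrist_torque': array([-0.038,  0.029, -0.036]), 'grasp_force': np.float64(0.0), 'grip_width': np.float64(0.087)}
[-2.16639111  2.16975152 -0.06642475] [ 0.39111487 -0.23235434  0.96137025] [[474.81041202   0.         281.57325649]
 [  0.         474.81041202 220.62400574]
 [  0.           0.           1.        ]]
top drybox [(array([ 0.5626, -0.1569,  0.0027]), 0.56)]
top cover_grip [(array([ 0.604 , -0.1364,  0.1177]), 0.72)]
top rear_catch_grip [(array([ 0.5578, -0.2382,  0.1189]), 0.86)]
top front_catch_grip [(array([ 0.4905, -0.2029,  0.1213]), 0.8)]
top gate [(array([ 0.5528, -0.0323, -0.0036]), 0.76)]
top gate_handle [(arr
[... 164 characters left out ...]
e [(array([ 0.4169, -0.1877,  0.001 ]), 0.7)]
top stopper [(array([ 0.5375, -0.3114,  0.0021]), 0.65)]
side drybox [(array([ 0.6086, -0.1327,  0.1187]), 0.45)]
side cover_grip [(array([ 0.6102, -0.1352,  0.1192]), 0.67)]
side rear_catch_grip [(array([ 0.5533, -0.2423,  0.1212]), 0.76)]
side front_catch_grip [(array([ 0.4884, -0.2048,  0.1182]), 0.66)]
side gate [(array([ 0.5548, -0.0356,  0.0041]), 0.66)]
side gate_handle [(array([ 0.5152, -0.1119,  0.1235]), 0.79)]
side capped_bottle [(array([ 0.4877, -0.2927,  0.0035]), 0.72), (array([ 0.4897, -0.2031,  0.1175]), 0.38)]
side dropper_bottle [(array([ 0.421 , -0.1889,  0.0025]), 0.74)]
side sample [(array([ 0.5565, -0.2394,  0.1232]), 0.48)]
```

View pics/top0.png

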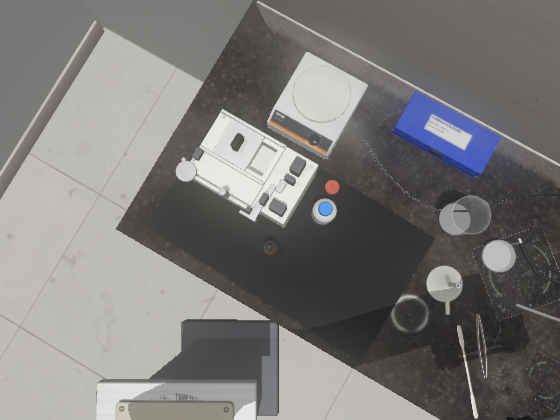

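View pics/side0.png

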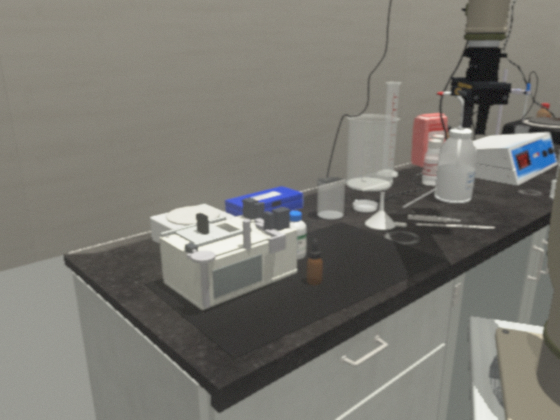

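```bash
cat >> h.py <<'E'
BX={"rear_catch_grip":(.033,-.075),"front_catch_grip":(-.045,-.077)}
def go(xy,z,yaw):
    "print tool-axis shift (in units of 6 cm) and turn about tool z (units of .12) to reach a world target"
    o=get_obs(); M=R.from_rotvec(o["orientation"]).as_matrix()
    d=M.T@(np.r_[xy,z]-o["ee_pos"])/.06
    Mt=np.array([[np.cos(yaw),np.sin(yaw),0],[np.sin(yaw),-np.cos(yaw),0],[0,0,-1]])
    tw=(R.from_matrix(M).inv()*R.from_matrix(Mt)).as_rotvec()/.12
    print("t %.2f pos %s yaw %.1f | travel %s twist %s | F %s grip %.4f %.1f"%(o["time_s"],np.round(o["ee_pos"],4),np.degrees(np.arctan2(M[1,0],M[0,0])),np.round(d,2),np.round(tw,2),np.round(o["ft_force"],1),o["grip_width"],o["grasp_force"]))
E
python3 - <<'E'
from h import *
B=np.array([[.033,-.075],[-.045,-.077],[0,0]])
W=np.array([[.5556,-.2402],[.4895,-.2039],[.5626,-.1569]])
w=np.array([1,1,.4]);w/=w.sum()
b0=w@B;w0=w@W;a=B-b0;c=W-w0
th=np.arctan2((w*(a[:,0]*c[:,1]-a[:,1]*c[:,0])).sum(),(w*(a*c).sum(1)).sum())
r=np.array([[np.cos(th),-np.sin(th)],[np.sin(th),np.cos(th)]]);o=w0-r@b0
print(np.degrees(th),o)
for n,p in dict(fin=(.607,-.136),gate=(.5538,-.034),handle=(.512,-.109)).items(): print(n,r.T@(np.array(p)-o))
go((.607,-.136),.25,th)
E
```

```text
-28.979470853971904 [ 0.56428373 -0.15821057]
fin [0.02660698 0.04012553]
gate [-0.06935064  0.10357925]
handle [-0.06957979  0.01771781]
t 1.15 pos [ 0.1594 -0.6044  0.2226] yaw 14.8 | travel [ 9.2  -5.65 -0.46] twist [ 0.   -0.    6.36] | F [ 0.4  0.5 -0.8] grip 0.0873 0.0
```

```bash
python3 -m inch '{"travel":[[0.6,-0.37,-0.1],[0.6,-0.37,-0.1],[0.6,-0.37,-0.1],[0.6,-0.37,-0.1],[0.6,-0.37,-0.06]],"twist":[[0,0,0],[0,0,0],[0,0,0],[0,0,0],[0,0,0]],"fingers":[0.0,0.0,0.0,0.0,0.0]}'
python3 -m inch '{"travel":[[0.6,-0.37,0],[0.6,-0.37,0],[0.6,-0.37,0],[0.6,-0.37,0],[0.6,-0.37,0]],"twist":[[0,0,0],[0,0,0],[0,0,0],[0,0,0],[0,0,0]],"fingers":[0.0,0.0,0.0,0.0,0.0]}'
python3 -m inch '{"travel":[[0.6,-0.37,0],[0.6,-0.37,0],[0.6,-0.37,0],[0.6,-0.37,0],[0.6,-0.37,0]],"twist":[[0,0,0],[0,0,0],[0,0,0],[0,0,0],[0,0,0]],"fingers":[0.0,0.0,0.0,0.0,0.0]}'
python3 -m inch '{"travel":[[0,0,0],[0,0,0],[0,0,0],[0,0,0],[0,0,0]],"twist":[[0,0,1],[0,0,1],[0,0,1],[0,0,1],[0,0,1]],"fingers":[0.0,0.0,0.0,0.0,0.0]}'
python3 - <<'E'
from h import *
go((.607,-.136),.2,np.radians(-29))
for k,v in look("wrist",["drybox","cover_grip","rear_catch_grip","front_catch_grip","gate","gate_handle"],save="w1.png").items(): print(k,v)
print(get_obs()["joint_positions"])
E
```

```text
time_s: 1.78
ee_pos: [0.306, -0.4502, 0.2507]
orientation: [3.115, 0.404, 0.001]
ft_force: [0.5, -0.3, -0.7]
grip_width: 0.0473
grasp_force: 0.0
time_s: 2.4
ee_pos: [0.4517, -0.2969, 0.2504]
orientation: [3.115, 0.403, 0.0]
ft_force: [-0.1, -0.2, 0.8]
grip_width: 0.0434
grasp_force: 0.0
time_s: 3.02
ee_pos: [0.5975, -0.1438, 0.2503]
orientation: [3.115, 0.403, 0.0]
ft_force: [1.2, -0.5, -0.9]
grip_width: 0.0433
grasp_force: 0.0
time_s: 3.65
ee_pos: [0.5966, -0.1447, 0.2501]
orientation: [3.095, -0.541, 0.0]
ft_force: [-0.2, 0.1, 0.6]
grip_width: 0.0435
grasp_force: 0.0
t 3.65 pos [ 0.5966 -0.1447  0.2501] yaw -19.8 | travel [ 0.11 -0.2   0.84] twist [ 0.   -0.    1.33] | F [-0.2  0.1  0.6] grip 0.0435 0.0
drybox [(array([ 0.5652, -0.1644, -0.0011]), 0.67)]
cover_grip [(array([ 0.6039, -0.1352,  0.1189]), 0.74)]
rear_catch_grip [(array([ 0.5569, -0.2374,  0.118 ]), 0.66)]
gate_handle [(array([ 0.513 , -0.1081,  0.123 ]), 0.88), (array([ 0.5612, -0.2379,  0.1171]), 0.27)]
[ 0.47668221  0.32311963 -0.39981246  1.43402431  0.12560166  1.40957392
 -1.83600732]
```

View pics/w1.png

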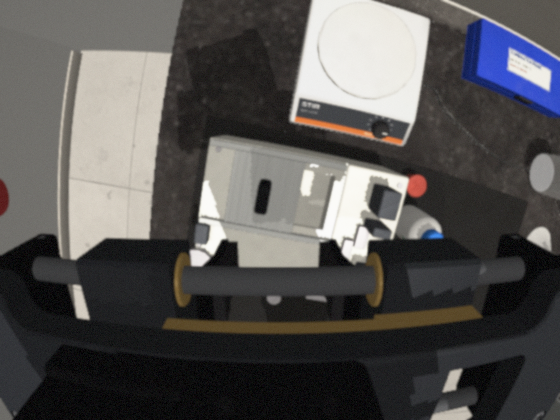

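```bash
python3 -m inch '{"travel":[[0.0,0,0],[0,0,0],[0.08,-0.14,0.3],[0,0,0.6],[0,0,0.6]],"twist":[[0,0,1],[0,0,0.33],[0,0,0],[0,0,0],[0,0,0]],"fingers":[0.0,0.0,0.0,0.0,0.0]}'
python3 - <<'E'
from h import *
for k,v in look("wrist",["cover_grip","rear_catch_grip","gate_handle"],save="w2.png").items(): print(k,v)
for k,v in look("top",["cover_grip"]).items(): print(k,v)
go((.6055,-.1358),.102,np.radians(-29))
E
```

```text
time_s: 4.62
ee_pos: [0.6049, -0.1389, 0.1578]
orientation: [-3.044, 0.776, 0.001]
ft_force: [0.8, 0.0, 0.1]
grip_width: 0.0435
grasp_force: 0.0
cover_grip [(array([ 0.5996, -0.1344,  0.1137]), 0.59)]
rear_catch_grip [(array([ 0.5569, -0.236 ,  0.1121]), 0.77)]
cover_grip [(array([ 0.6056, -0.1334,  0.1209]), 0.63)]
t 4.92 pos [ 0.6059 -0.1395  0.1617] yaw -28.7 | travel [-0.04 -0.05  0.99] twist [-0.01 -0.02  0.04] | F [ 0.2 -0.   0.3] grip 0.0434 0.0
```

View pics/w2.png

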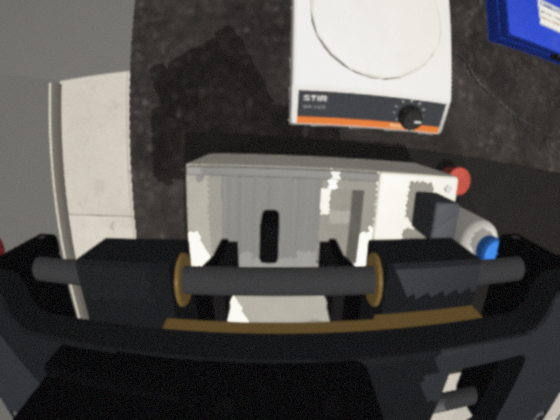

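```bash
python3 -m inch '{"travel":[[-0.03,-0.05,0.25],[-0.03,0,0.25],[0,0,0.25],[0,0,0.24],[0,0,0]],"twist":[[0,0,0],[0,0,0],[0,0,0],[0,0,0],[0,0,0]],"fingers":[0.0,0.0,0.0,0.0,0.0]}'
python3 -m inch '{"travel":[[0,0,0],[0,0,0],[0,0,0],[0,0,0],[0,0,0]],"twist":[[0,0,0],[0,0,0],[0,0,0],[0,0,0],[0,0,0]],"fingers":[1,1,1,1,1]}'
```

```text
time_s: 5.55
ee_pos: [0.6027, -0.1353, 0.0996]
orientation: [3.043, -0.78, -0.002]
ft_force: [0.5, -0.2, 0.4]
grip_width: 0.0436
grasp_force: 0.0
time_s: 6.18
ee_pos: [0.6034, -0.1349, 0.101]
orientation: [-3.043, 0.78, -0.001]
ft_force: [0.9, 2.3, 0.9]
grip_width: 0.0122
grasp_force: 29.9
```

```bash
python3 -m inch '{"travel":[[0,0.15,0],[0,0.2,0],[0,0.2,0],[0,0.2,0],[0,0.15,0]],"twist":[[0,0,0],[0,0,0],[0,0,0],[0,0,0],[0,0,0]],"fingers":[1,1,1,1,1]}'
python3 -m inch '{"travel":[[0,0.1,0],[0,0.05,0],[0,0.05,0],[0,0,0],[0,0,0]],"twist":[[0,0,0],[0,0,0],[0,0,0],[0,0,0],[0,0,0]],"fingers":[1,1,1,1,1]}'
```

```text
time_s: 6.8
ee_pos: [0.584, -0.1676, 0.1011]
orientation: [-3.029, 0.757, -0.012]
ft_force: [35.6, 50.6, -18.6]
grip_width: 0.013
grasp_force: 30.3
time_s: 7.42
ee_pos: [0.5803, -0.1748, 0.1009]
orientation: [-3.028, 0.751, -0.014]
ft_force: [37.0, 49.4, -18.3]
grip_width: 0.0295
grasp_force: 30.3
```

Run:
```python
from h import *
for c in ("top","side","wrist"):
    p=snapshot(c); T=camT(p); 
    for t in ("cover_grip","rear_catch_grip","front_catch_grip"):
      for d in mark_of(t,p)[:1]: print(c,t,np.round((T@np.r_[d["position"],1])[:3],4),d["confidence"])
    if c=="side":
        i=cv2.cvtColor(p["img"],cv2.COLOR_RGB2BGR)[150:310,130:340]; cv2.imwrite("pics/s3.png",cv2.resize(i,None,fx=3.5,fy=3.5,interpolation=2))
    if c=="wrist": cv2.imwrite("pics/w3.png",cv2.cvtColor(p["img"],cv2.COLOR_RGB2BGR))
go((.58,-.175),.1,np.radians(-29))
```

```text
top rear_catch_grip [ 0.5566 -0.241   0.1211] 0.67
top front_catch_grip [ 0.4882 -0.2011  0.1182] 0.84
side cover_grip [ 0.5868 -0.1695  0.1168] 0.88
side rear_catch_grip [ 0.5541 -0.2401  0.122 ] 0.58
side front_catch_grip [ 0.4906 -0.2036  0.115 ] 0.61
wrist cover_grip [ 0.5847 -0.1696  0.1192] 0.79
t 8.03 pos [ 0.5803 -0.1748  0.1009] yaw -27.8 | travel [-0.    0.01  0.01] twist [-0.2  -0.03  0.17] | F [ 36.5  48.5 -18.3] grip 0.0292 30.3
```

View pics/s3.png

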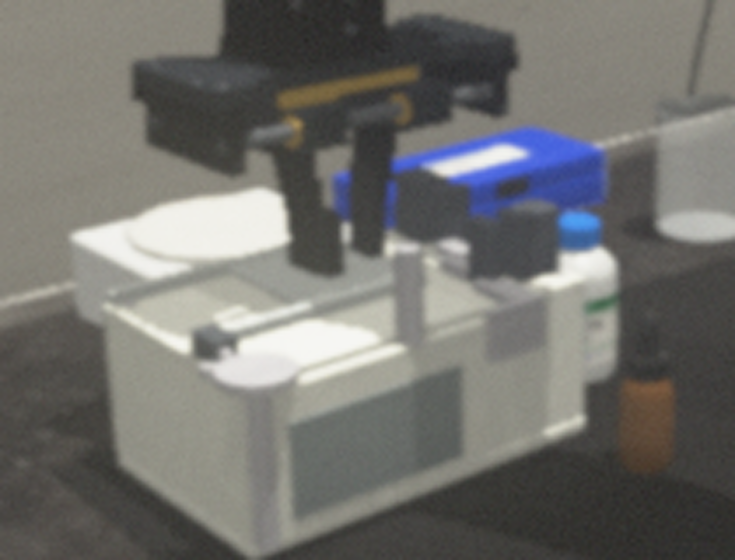

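View pics/w3.png

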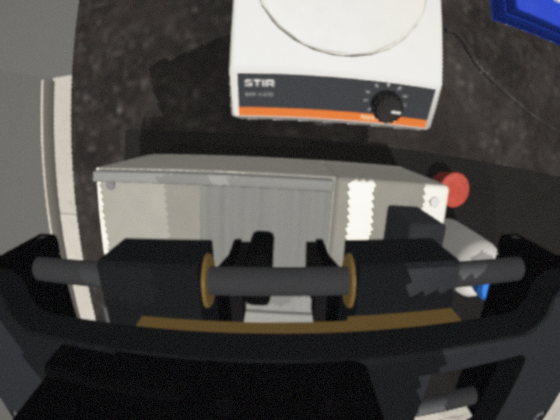

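```bash
python3 -m inch '{"travel":[[0,-0.08,0],[0,-0.08,0],[0,-0.08,0],[0,-0.08,0],[0,0,0]],"twist":[[0,0,0],[0,0,0],[0,0,0],[0,0,0],[0,0,0]],"fingers":[1,1,1,1,1]}'
python3 - <<'E'
from h import *
go((.585,-.1695),.101,np.radians(-29))
E
```

```text
time_s: 8.65
ee_pos: [0.5845, -0.167, 0.101]
orientation: [-3.036, 0.765, -0.006]
ft_force: [15.1, 27.7, -5.2]
grip_width: 0.012
grasp_force: 30.0
t 8.65 pos [ 0.5845 -0.167   0.101 ] yaw -28.3 | travel [ 0.03  0.03 -0.  ] twist [-0.1  -0.01  0.1 ] | F [15.1 27.7 -5.2] grip 0.0120 30.0
```

```bash
python3 -m inch '{"travel":[[0,-0.07,0],[0,0,0],[0,0,0],[0,0,0],[0,0,-0.4]],"twist":[[0,0,0],[0,0,0],[0,0,0],[0,0,0],[0,0,0]],"fingers":[1,1,0.3,0.3,0.3]}'
python3 -m inch '{"travel":[[0,0,-0.7],[0,0,-0.7],[-0.5,-0.5,0],[-0.9,-0.9,0],[-0.9,-0.9,0]],"twist":[[0,0,0],[0,0,0],[0,0,-0.5],[0,0,-1],[0,0,-1]],"fingers":[0.3,0.3,-0.6,-0.6,-0.6]}'
python3 - <<'E'
from h import *
p=snapshot("top"); T=camT(p)
for t in ("cover_grip","rear_catch_grip","front_catch_grip","drybox"):
      for d in mark_of(t,p)[:1]: print(t,np.round((T@np.r_[d["position"],1])[:3],4),d["confidence"])
cv2.imwrite("pics/t4.png",cv2.resize(cv2.cvtColor(p["img"],cv2.COLOR_RGB2BGR)[90:250,160:350],None,fx=4,fy=3.7,interpolation=2))
th=np.radians(-29);r=np.array([[np.cos(th),-np.sin(th)],[np.sin(th),np.cos(th)]])
go(np.array([.5643,-.1582])+r@[.033,-.075],.16,np.radians(61))
E
```

```text
time_s: 9.28
ee_pos: [0.5808, -0.1736, 0.123]
orientation: [3.042, -0.781, -0.006]
ft_force: [0.4, -0.1, -0.2]
grip_width: 0.0289
grasp_force: 0.0
time_s: 9.9
ee_pos: [0.5209, -0.0171, 0.2086]
orientation: [3.125, -0.313, 0.0]
ft_force: [0.3, 1.5, 0.4]
grip_width: 0.0529
grasp_force: 0.0
cover_grip [ 0.587  -0.1684  0.1189] 0.7
rear_catch_grip [ 0.5596 -0.2412  0.1206] 0.86
front_catch_grip [ 0.4896 -0.2031  0.1195] 0.64
drybox [ 0.5602 -0.1566  0.0031] 0.82
t 10.15 pos [ 0.5217 -0.0189  0.2088] yaw -11.7 | travel [1.32 3.49 0.82] twist [ 1.000e-02  0.000e+00 -1.057e+01] | F [-0.2 -0.4 -0.9] grip 0.0673 0.0
```

View pics/t4.png

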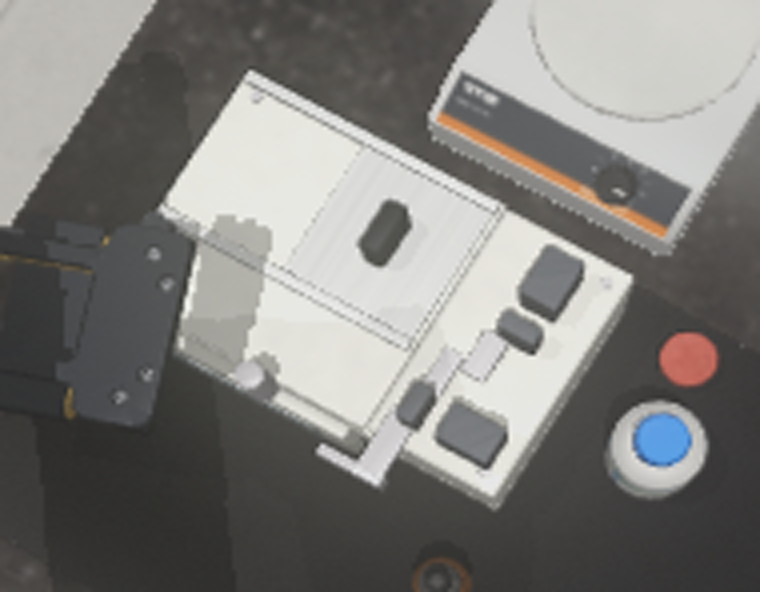

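```bash
python3 -m inch '{"travel":[[0.33,0.87,0],[0.33,0.87,0],[0.33,0.87,0],[0.33,0.88,0],[0,0,0]],"twist":[[0,0,0],[0,0,0],[0,0,0],[0,0,0],[0,0,-1]],"fingers":[-0.65,-0.65,-0.65,-0.65,-0.65]}'
python3 -m inch '{"travel":[[0,0,0],[0,0,0],[0,0,0],[0,0,0],[0,0,0]],"twist":[[0,0,-1],[0,0,-1],[0,0,-1],[0,0,-1],[0,0,-1]],"fingers":[-0.65,-0.65,-0.65,-0.65,-0.65]}'
python3 -m inch '{"travel":[[0,0,0],[0,0,0],[0,0,0],[0,0,0],[0,0,0]],"twist":[[0,0,-1],[0,0,-1],[0,0,-1],[0,0,-1],[0,0,-0.57]],"fingers":[-0.65,-0.65,-0.65,-0.65,-0.65]}'
python3 - <<'E'
from h import *
th=np.radians(-29);r=np.array([[np.cos(th),-np.sin(th)],[np.sin(th),np.cos(th)]])
print(look("wrist",["rear_catch_grip","front_catch_grip","gate_handle","cover_grip"],save="w5.png"))
go(np.array([.5643,-.1582])+r@[.033,-.075],.102,np.radians(61))
E
```

```text
time_s: 10.78
ee_pos: [0.5556, -0.2466, 0.2074]
orientation: [3.136, -0.142, -0.003]
ft_force: [0.6, 1.5, 0.1]
grip_width: 0.0717
grasp_force: 0.0
time_s: 11.4
ee_pos: [0.5566, -0.2409, 0.2081]
orientation: [3.036, 0.805, -0.002]
ft_force: [-0.2, 0.5, 0.2]
grip_width: 0.0715
grasp_force: 0.0
time_s: 12.02
ee_pos: [0.5566, -0.2409, 0.2081]
orientation: [-2.706, -1.596, 0.002]
ft_force: [-0.3, 0.7, 0.3]
grip_width: 0.0715
grasp_force: 0.0
{'front_catch_grip': [(array([ 0.4916, -0.2025,  0.1151]), 0.58)], 'gate_handle': [(array([ 0.509 , -0.1111,  0.1203]), 0.84), (array([ 0.4922, -0.2944,  0.0027]), 0.25)], 'cover_grip': [(array([ 0.5822, -0.1682,  0.117 ]), 0.63)]}
t 12.28 pos [ 0.557  -0.2394  0.2084] yaw 60.9 | travel [-0.01  0.    1.77] twist [-0.    0.   -0.01] | F [-0.  -0.2  0.4] grip 0.0719 0.0
```

View pics/w5.png

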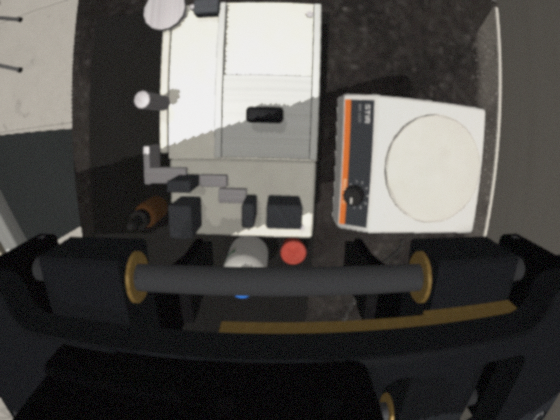

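```bash
python3 -m inch '{"travel":[[0,-0.07,0.45],[0,0,0.45],[0,0,0.45],[0,0,0.41],[0,0.07,0]],"twist":[[0,0,0],[0,0,0],[0,0,0],[0,0,0],[0,0,0]],"fingers":[-0.65,-0.65,-0.65,-0.65,-0.65]}'
python3 -m inch '{"travel":[[0,0,0],[0,0,0],[0,0,0],[0,0,0],[0,0,0]],"twist":[[0,0,0],[0,0,0],[0,0,0],[0,0,0],[0,0,0]],"fingers":[1,1,1,1,1]}'
python3 -c "
from h import *
go((.5568,-.2398),.102,np.radians(61))"
```

```text
time_s: 12.9
ee_pos: [0.5573, -0.2387, 0.1028]
orientation: [-2.707, -1.595, 0.001]
ft_force: [0.0, -0.2, 0.7]
grip_width: 0.0716
grasp_force: 0.0
time_s: 13.52
ee_pos: [0.5575, -0.2386, 0.1031]
orientation: [2.705, 1.596, 0.0]
ft_force: [1.9, -1.3, -1.4]
grip_width: 0.0378
grasp_force: 29.9
t 13.53 pos [ 0.5575 -0.2386  0.1031] yaw 61.1 | travel [-0.02 -0.    0.02] twist [0.01 0.   0.01] | F [ 1.9 -1.3 -1.4] grip 0.0378 29.9
```

```bash
python3 -m inch '{"travel":[[0,0,0],[0,0,0],[0,0,-0.5],[0,0,-0.7],[-0.06,-0.65,0]],"twist":[[0,0,0],[0,0,0],[0,0,0],[0,0,0],[0,0,0]],"fingers":[-0.65,-0.65,-0.65,-0.65,-0.65]}'
python3 -m inch '{"travel":[[0,-0.65,0],[0,0,0],[0,0,0],[0,0,0],[0,0,0]],"twist":[[0,0,0],[0,0,1],[0,0,1],[0,0,1],[0,0,1]],"fingers":[-0.65,-0.65,-0.65,-0.65,-0.65]}'
python3 -m inch '{"travel":[[0,0,0],[0,0,0],[0,0,0],[0,0,0],[0,0,0]],"twist":[[0,0,1],[0,0,1],[0,0,1],[0,0,1],[0,0,1]],"fingers":[-0.65,-0.65,-0.65,-0.65,-0.65]}'
python3 -m inch '{"travel":[[0,0,0],[0,0,0],[0,0,0],[0,0,0],[0,0,0]],"twist":[[0,0,1],[0,0,1],[0,0,1],[0,0,1],[0,0,0]],"fingers":[-0.65,-0.65,-0.65,-0.65,-0.65]}'
python3 - <<'E'
from h import *
print(look("top",["rear_catch_grip","front_catch_grip","gate_handle"]))
print(look("wrist",["rear_catch_grip","front_catch_grip","gate_handle"]))
go((.4876,-.2037),.103,np.radians(-29))
E
```

```text
time_s: 14.15
ee_pos: [0.5243, -0.2228, 0.1785]
orientation: [2.701, 1.595, 0.008]
ft_force: [-0.3, -0.6, -0.2]
grip_width: 0.0702
grasp_force: 0.0
time_s: 14.78
ee_pos: [0.4875, -0.2035, 0.1753]
orientation: [3.009, 0.903, 0.0]
ft_force: [-0.1, 0.3, -0.2]
grip_width: 0.0715
grasp_force: 0.0
time_s: 15.4
ee_pos: [0.4875, -0.2034, 0.1753]
orientation: [3.141, -0.027, 0.0]
ft_force: [-0.5, 0.8, 0.2]
grip_width: 0.0723
grasp_force: 0.0
time_s: 16.02
ee_pos: [0.4875, -0.2034, 0.1753]
orientation: [3.047, -0.765, 0.0]
ft_force: [0.4, 0.1, 0.4]
grip_width: 0.0717
grasp_force: 0.0
{}
{'rear_catch_grip': [(array([ 0.5584, -0.2393,  0.1169]), 0.86)], 'front_catch_grip': [(array([ 0.488 , -0.2011,  0.1148]), 0.91)], 'gate_handle': [(array([ 0.5088, -0.109 ,  0.1177]), 0.97)]}
t 16.43 pos [ 0.4874 -0.2037  0.1751] yaw -28.2 | travel [ 0.  -0.   1.2] twist [ 0.   -0.    0.11] | F [-0.1 -0.8 -0.4] grip 0.0718 0.0
```

```bash
python3 -m inch '{"travel":[[0,-0.07,0.35],[0,0,0.35],[0,0,0.3],[0,0,0.2],[0,0.07,0]],"twist":[[0,0,0.11],[0,0,0],[0,0,0],[0,0,0],[0,0,0]],"fingers":[-0.65,-0.65,-0.65,-0.65,-0.65]}'
python3 -m inch '{"travel":[[0,0,0],[0,0,0],[0,0,0],[0,0,0],[0,0,0]],"twist":[[0,0,0],[0,0,0],[0,0,0],[0,0,0],[0,0,0]],"fingers":[1,1,1,1,1]}'
```

```text
time_s: 17.05
ee_pos: [0.487, -0.2033, 0.1025]
orientation: [-3.041, 0.786, 0.002]
ft_force: [0.4, 0.1, 0.2]
grip_width: 0.0719
grasp_force: 0.0
time_s: 17.68
ee_pos: [0.4884, -0.2023, 0.1037]
orientation: [-3.04, 0.786, -0.002]
ft_force: [2.3, 6.1, 3.2]
grip_width: 0.0375
grasp_force: 30.0
```

```bash
python3 -m inch '{"travel":[[0,0,0],[0,0,0],[0,0,-0.5],[0,0,-0.75],[-0.2,-0.78,0]],"twist":[[0,0,0],[0,0,0],[0,0,0],[0,0,0],[0,0,0]],"fingers":[-0.65,-0.65,-0.65,-0.65,-0.65]}'
python3 -m inch '{"travel":[[-0.2,-0.78,0],[0,0,0],[0,0,0],[0,0,0],[0,0,0]],"twist":[[0,0,0],[0,0,-1],[0,0,-1],[0,0,-1],[0,0,-1]],"fingers":[-0.65,0,0,0,0]}'
python3 -m inch '{"travel":[[0,0,0],[0,0,0],[0,0,0],[0,0,0],[0,0,0]],"twist":[[0,0,-1],[0,0,-1],[0,0,-1],[0,0,-1],[0,0,-1]],"fingers":[0,0,0,0,0]}'
python3 -m inch '{"travel":[[0,0,0],[0,0,0],[0,0,0],[0,0,0],[0,0,0]],"twist":[[0,0,-1],[0,0,-1],[0,0,-1],[0,0,-1],[0,0,-0.1]],"fingers":[0,0,0,0,0]}'
python3 - <<'E'
from h import *
print(look("wrist",["rear_catch_grip","front_catch_grip","gate_handle","cover_grip"]))
print(look("top",["gate_handle"]))
print(look("side",["gate_handle","gate"],save="s6.png"))
go((.5115,-.109),.103,np.radians(61))
E
```

```text
time_s: 18.3
ee_pos: [0.5004, -0.1609, 0.1813]
orientation: [3.036, -0.798, 0.008]
ft_force: [0.6, 1.0, -0.5]
grip_width: 0.0705
grasp_force: 0.0
time_s: 18.92
ee_pos: [0.5114, -0.1107, 0.178]
orientation: [3.141, -0.037, -0.001]
ft_force: [0.7, 0.2, 0.1]
grip_width: 0.0455
grasp_force: 0.0
time_s: 19.55
ee_pos: [0.5114, -0.1108, 0.178]
orientation: [3.012, 0.893, -0.001]
ft_force: [-0.1, -0.2, 0.1]
grip_width: 0.0435
grasp_force: 0.0
time_s: 20.18
ee_pos: [0.5115, -0.1107, 0.178]
orientation: [2.707, 1.594, -0.001]
ft_force: [0.5, -0.8, 0.1]
grip_width: 0.0436
grasp_force: 0.0
{'front_catch_grip': [(array([ 0.4871, -0.1996,  0.1147]), 0.56)], 'gate_handle': [(array([ 0.5125, -0.1118,  0.1188]), 0.85)], 'cover_grip': [(array([ 0.5852, -0.1692,  0.1194]), 0.69)]}
{'gate_handle': [(array([ 0.509 , -0.1068,  0.1223]), 0.77)]}
{'gate_handle': [(array([ 0.5131, -0.1135,  0.1247]), 0.85)], 'gate': [(array([ 0.5527, -0.037 ,  0.0061]), 0.57)]}
t 20.68 pos [ 0.5118 -0.1101  0.1782] yaw 61.0 | travel [ 0.01 -0.01  1.25] twist [0. 0. 0.] | F [-0.1  0.6 -0.4] grip 0.0439 0.0
```

View pics/s6.png

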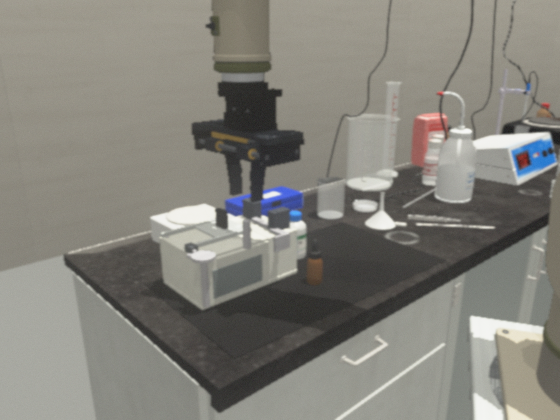

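The side view shows the gripper above the handle (about 247,230), with the box otherwise undisturbed. Next I descend and grip the rod.

```bash
python3 -m inch '{"travel":[[0,0,0.35],[0,0,0.35],[0,0,0.3],[0,0,0.25],[0,0,0]],"twist":[[0,0,0],[0,0,0],[0,0,0],[0,0,0],[0,0,0]],"fingers":[0,0,0,0,0]}'
python3 -m inch '{"travel":[[0,0,0],[0,0,0],[0,0,0],[0,0,0],[0,0,0]],"twist":[[0,0,0],[0,0,0],[0,0,0],[0,0,0],[0,0,0]],"fingers":[1,1,1,1,1]}'
python3 -c "
from h import *
go((.5115,-.109),.103,np.radians(61))"
```

```text
time_s: 21.3
ee_pos: [0.5111, -0.11, 0.1021]
orientation: [-2.705, -1.595, 0.002]
ft_force: [0.6, -0.3, 1.0]
grip_width: 0.0435
grasp_force: 0.0
time_s: 21.92
ee_pos: [0.512, -0.1102, 0.1034]
orientation: [2.706, 1.595, 0.001]
ft_force: [-0.1, -1.1, 2.6]
grip_width: 0.0129
grasp_force: 30.0
t 21.93 pos [ 0.512  -0.1102  0.1034] yaw 61.0 | travel [ 0.01 -0.02  0.01] twist [ 0.01 -0.    0.01] | F [-0.1 -1.1  2.6] grip 0.0129 30.0
```

```bash
python3 -m inch '{"travel":[[0.005,-0.17,0],[0.01,-0.17,0],[0.01,-0.17,0],[0.01,-0.17,0],[0,0,0]],"twist":[[0,0,1],[0,0,1],[0,0,1],[0,0,1],[0,0,0]],"fingers":[1,1,1,1,1]}'
cat > arc.py <<'E'
from h import *
import sys
H=np.array([.5537,-.034]); o=get_obs(); d=o["ee_pos"][:2]-H
th=np.radians(-29)
r=np.array([[np.cos(th),np.sin(th)],[-np.sin(th),np.cos(th)]]);q=r@d
print("radius %.4f angle %.3f"%(np.hypot(*d),np.arctan2(-q[0],-q[1])))
a=float(sys.argv[1]); u=r.T@(.0865*np.array([-np.sin(a),-np.cos(a)]))
go(H+u,.103,np.radians(61)-a)
print(np.round(o["joint_positions"],2),np.round(o["wrist_torque"],1))
E
python3 arc.py .96
```

```text
time_s: 22.55
ee_pos: [0.4828, -0.0815, 0.1035]
orientation: [3.008, 0.906, 0.004]
ft_force: [6.0, 2.6, -4.1]
grip_width: 0.0131
grasp_force: 30.0
radius 0.0853 angle 0.475
t 22.55 pos [ 0.4828 -0.0815  0.1035] yaw 33.5 | travel [ 0.14 -0.67  0.01] twist [ 0.   -0.02  4.01] | F [ 6.   2.6 -4.1] grip 0.0131 30.0
[ 0.62  0.19 -0.58  1.93  0.12  1.05 -1.  ] [ 0.6 -1.4 -0. ]
```

```bash
python3 -m inch '{"travel":[[0.01,-0.17,0],[0.01,-0.17,0],[0.01,-0.17,0],[0.01,-0.17,0],[0,0,0]],"twist":[[0,0,1],[0,0,1],[0,0,1],[0,0,1],[0,0,0]],"fingers":[1,1,1,1,1]}'
python3 arc.py 1.4
```

```text
time_s: 23.18
ee_pos: [0.4704, -0.0437, 0.1035]
orientation: [-3.137, -0.166, -0.009]
ft_force: [12.6, 0.9, -10.5]
grip_width: 0.013
grasp_force: 30.0
radius 0.0839 angle 0.949
t 23.18 pos [ 0.4704 -0.0437  0.1035] yaw 6.0 | travel [ 0.09 -0.63  0.01] twist [-0.01 -0.04  3.67] | F [ 12.6   0.9 -10.5] grip 0.0130 30.0
[ 0.54  0.15 -0.57  1.97  0.09  1.04 -1.54] [ 0.2 -2.8  0.1]
```

```bash
python3 -m inch '{"travel":[[0.01,-0.17,0],[0.01,-0.17,0],[0.01,-0.17,0],[0.01,-0.17,0],[0,0,0]],"twist":[[0,0,1],[0,0,1],[0,0,1],[0,0,1],[0,0,0]],"fingers":[1,1,1,1,1]}'
python3 arc.py 1.57
```

```text
time_s: 23.8
ee_pos: [0.4757, -0.0053, 0.1035]
orientation: [3.086, -0.587, 0.008]
ft_force: [11.4, -5.2, -8.0]
grip_width: 0.0131
grasp_force: 30.0
radius 0.0831 angle 1.418
t 23.80 pos [ 0.4757 -0.0053  0.1035] yaw -21.5 | travel [-0.05 -0.22  0.01] twist [-0.01 -0.04  1.08] | F [11.4 -5.2 -8. ] grip 0.0131 30.0
[ 0.45  0.15 -0.57  1.97  0.1   1.04 -2.11] [-1.1 -2.4  0.1]
```

```bash
python3 -m inch '{"travel":[[0.04,-0.1,0],[0.04,-0.08,0],[0,0,0],[0,0,0],[0,0,0]],"twist":[[0,0,0.5],[0,0,0.5],[0,0,0],[0,0,0],[0,0,0]],"fingers":[1,1,1,1,1]}'
python3 arc.py 1.57
```

```text
time_s: 24.42
ee_pos: [0.4806, 0.0045, 0.1033]
orientation: [3.046, -0.767, -0.005]
ft_force: [-10.1, 4.1, 11.0]
grip_width: 0.0129
grasp_force: 30.0
radius 0.0826 angle 1.549
t 24.43 pos [0.4806 0.0045 0.1033] yaw -28.3 | travel [-0.06 -0.03  0.01] twist [0.01 0.03 0.1 ] | F [-10.1   4.1  11. ] grip 0.0129 30.0
[ 0.42  0.17 -0.56  1.95  0.1   1.05 -2.25] [0.9 2.2 0.1]
```

```bash
python3 -m inch '{"travel":[[-0.035,-0.01,0],[0,0,0],[0,0,0],[0,0,0],[0,0,0]],"twist":[[0,0,0],[0,0,0],[0,0,0],[0,0,0],[0,0,0]],"fingers":[1,1,1,1,1]}'
python3 arc.py 1.57
python3 - <<'E'
from h import *
p=snapshot("side");T=camT(p)
for t in ("gate_handle","gate","cover_grip","dropper_bottle","capped_bottle"):
    for d in mark_of(t,p)[:1]: print(t,np.round((T@np.r_[d["position"],1])[:3],4),d["confidence"])
cv2.imwrite("pics/s7.png",cv2.resize(cv2.cvtColor(p["img"],cv2.COLOR_RGB2BGR)[130:330,110:350],None,fx=3,fy=3,interpolation=2))
E
```

```text
time_s: 25.05
ee_pos: [0.4806, 0.0047, 0.1034]
orientation: [3.046, -0.769, 0.0]
ft_force: [-2.7, -1.1, 6.1]
grip_width: 0.0135
grasp_force: 30.0
radius 0.0827 angle 1.551
t 25.05 pos [0.4806 0.0047 0.1034] yaw -28.4 | travel [-0.06 -0.03  0.01] twist [ 0.   -0.    0.09] | F [-2.7 -1.1  6.1] grip 0.0135 30.0
[ 0.42  0.17 -0.56  1.95  0.1   1.05 -2.25] [-0.2  0.5  0. ]
gate_handle [0.4849 0.002  0.1241] 0.82
gate [ 0.555  -0.0355  0.0051] 0.59
dropper_bottle [ 0.4233 -0.1929  0.0041] 0.83
capped_bottle [0.4834 0.002  0.1231] 0.72
```

View pics/s7.png

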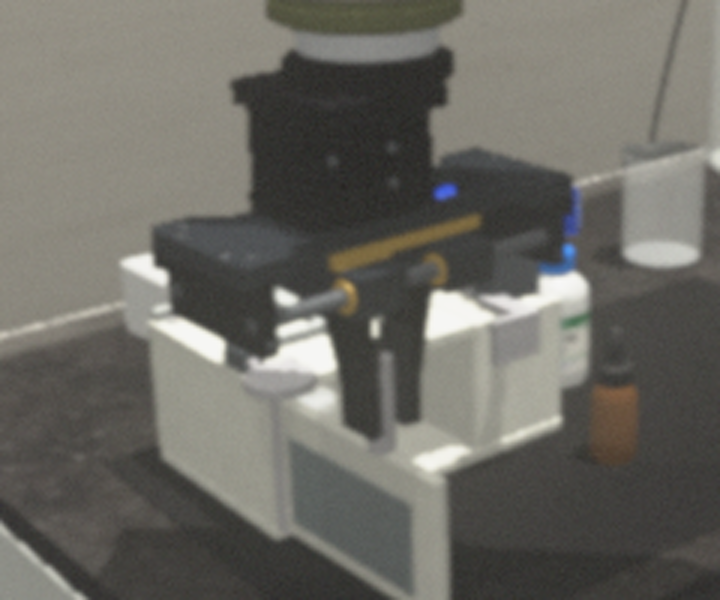

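```bash
python3 -c "
from plant import *
print(finish_job())"
```

```text
the job is handed in; nothing more can be done
None
```

I slid the cover shut against its stop, squeezed in the rear catch and then the front catch, and swung the gate to about 1.55 rad (89°). I handed in at about 25 s of the 58 s allowed, with the fingers still holding the gate. The cover met its stop sooner than I expected, so the arm pushed on its fin with about 65 N before I backed off. The picture afterwards showed the hatch fully covered, but if that push counts against the 40 N limit, it could fail the job.

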